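Put the three torches away in their own trays

TASK

Put the three black torches away on the entry table: each goes into the birch tray made for its length, the short one in the short tray, the medium one in the medium tray and the long one in the long tray, lying flat on the tray's floor inside the rim, either way round. Set them down rather than dropping them, and leave the dish, the doorstop, the mirror and the cabinet alone.

Things in the scene. Friction and masses are not known exactly. Their poses are not given: they have to be found in the camera images.
- torch_short: The short black torch, loose, lying on the table, 100 mm long (the three differ only in length). Origin on its axis at mid length, 17 mm above its support; x along it to the lens. Hexagonal head (30 mm long, +x end) and tail cap (8 mm), 34 mm across flats, 39 across corners: it does not roll. Between them a round barrel, 30 mm thick, x = -42 to 14 mm: grip here. 0.1 to 0.3 kg.
- torch_medium: The medium black torch, loose, lying on the table, 140 mm long (the three differ only in length). Origin on its axis at mid length, 17 mm above its support; x along it to the lens. Hexagonal head (30 mm long, +x end) and tail cap (8 mm), 34 mm across flats, 39 across corners: it does not roll. Between them a round barrel, 30 mm thick, x = -62 to 34 mm: grip here. 0.1 to 0.3 kg.
- torch_long: The long black torch, loose, lying on the table, 180 mm long (the three differ only in length). Origin on its axis at mid length, 17 mm above its support; x along it to the lens. Hexagonal head (30 mm long, +x end) and tail cap (8 mm), 34 mm across flats, 39 across corners: it does not roll. Between them a round barrel, 30 mm thick, x = -82 to 54 mm: grip here. 0.1 to 0.3 kg.
- tray_short: The short birch tray, fixed to the table, shallow and open on top, for the 100 mm torch: inside 124 mm long (its x) by 64 mm wide (its y), walls 4 mm, outside 132 by 72 mm. Origin at the centre of its underside on the table; inner floor 5 mm above it, rim 11 mm above it. The three trays differ only in length.
- tray_medium: The medium birch tray, fixed to the table, shallow and open on top, for the 140 mm torch: inside 164 mm long (its x) by 64 mm wide (its y), walls 4 mm, outside 172 by 72 mm. Origin at the centre of its underside on the table; inner floor 5 mm above it, rim 11 mm above it. The three trays differ only in length.
- tray_long: The long birch tray, fixed to the table, shallow and open on top, for the 180 mm torch: inside 204 mm long (its x) by 64 mm wide (its y), walls 4 mm, outside 212 by 72 mm. Origin at the centre of its underside on the table; inner floor 5 mm above it, rim 11 mm above it. The three trays differ only in length.
- dish: Bystander: round blue ceramic dish, loose, 110 mm across, 30 mm high; origin at the centre of its underside. Leave it alone.
- doorstop: Bystander: grey silicone doorstop, a wedge 100 mm long (its x), 42 mm wide, 32 mm high at its +x end, loose; origin at the centre of its underside. Leave it alone.
- mirror: Bystander: round mirror in a steel frame, 160 mm across, 210 mm high, standing on a round foot 110 mm across; loose; origin at the centre of its underside. Leave it alone.
- cabinet: Bystander: pale birch cabinet with an open swing door, fixed, 200 mm high, 150 mm deep (its x, door at -x, away from the robot) and 180 mm wide, at the table's right (-y) side; origin at the centre of its underside. The door, about 180 mm wide, stands open on its front. Leave it alone.
Things that resemble listed ones, but are neither listed nor needed, are in the scene too. What is shaped like the tray_medium but green or pink is not meant.

How it is judged (in metres and radians):
At the end, for the whole second after the job is handed in: Each torch lies at rest in the tray of its own length, either way round: its middle within 15 mm of the tray's middle both along and across, its axis within 0.35 rad of the tray's, and flat on the floor (origin 19 to 25.5 mm above the tray's underside) (x of torch_short in the frame of tray_short between -0.015 and 0.015 m and y of torch_short in the frame of tray_short between -0.015 and 0.015 m and z of torch_short in the frame of tray_short between 0.019 and 0.0255 m and angle between the x axis of torch_short and the x axis of tray_short, either way round below 0.35 rad and linear speed of each of torch_short, torch_medium, torch_long below 0.02 m/s and angular speed of each of torch_short, torch_medium, torch_long below 0.2 rad/s and x of torch_medium in the frame of tray_medium between -0.015 and 0.015 m and y of torch_medium in the frame of tray_medium between -0.015 and 0.015 m and z of torch_medium in the frame of tray_medium between 0.019 and 0.0255 m and angle between the x axis of torch_medium and the x axis of tray_medium, either way round below 0.35 rad and x of torch_long in the frame of tray_long between -0.015 and 0.015 m and y of torch_long in the frame of tray_long between -0.015 and 0.015 m and z of torch_long in the frame of tray_long between 0.019 and 0.0255 m and angle between the x axis of torch_long and the x axis of tray_long, either way round below 0.35 rad); the robot touches nothing.
It fails at once if the dish, the doorstop or the mirror is moved by more than 25 mm (distance of any of dish, doorstop, mirror from where it was at the start of the episode above 0.025 m).
It fails at once if the arm or the fingers push the cabinet or its door with more than 10 N (contact force between any of the arm, the fingers and cabinet above 10 N).
It fails at once if a torch is dropped or thrown (faster than 0.7 m/s out of the fingers, a fall of about 25 mm) ((linear speed of torch_short above 0.7 m/s and contact force between the fingers and torch_short below 0.05 N) or (linear speed of torch_medium above 0.7 m/s and contact force between the fingers and torch_medium below 0.05 N) or (linear speed of torch_long above 0.7 m/s and contact force between the fingers and torch_long below 0.05 N)).
It also fails if it takes over 80 s, if anything falls off the work surface, if the arm or the gripper's body presses on something with over 40 N, if the wrist force passes 120 N, or if a joint passes its speed limit or range.

ROBOT

A 6-joint arm with a two-finger parallel gripper is mounted at the origin on the work surface. World frame = base frame: x ahead of the robot, y to its left, z up, the work surface at z = 0. Lengths are in mm, angles in rad, forces in N, time in s.
With the tool pointing down it reaches from about 400 to 825 mm from the base axis. Payload 7 kg.
Tool frame: the origin (TCP) lies at the very end of the fingers, on their centre line; the grasp point (between the pads) lies 19 mm behind it; y points along the fingers, z is the direction in which the jaws open and shut, and the axes are right-handed (so a half turn about y gives the same grasp; the last joint's range is limited). The gripper opens to 85 mm and grips with 20 to 120 N. Pads are 22 mm wide; open, the fingers measure 114 mm over their backs; the gripper's body (76 mm by 85 mm) begins 54 mm behind the grasp point. The pads swing forward as they close: fully open they stand 13 mm farther back than shut.
Start: joints at [-0.883, 0.359, 0.012, 0, -1.224, -0.288], TCP at [262.705, -621.757, 231.302] pointing down, gripper open.
Joint ranges: [-3.07, 3.07], [-1.43, 2.12], [-1.02, 1.25], [-3.03, 1.67], [-3.05, -0], [-3.03, 3.03]. Speed limits (rad/s): [2.39, 2.39, 3.01, 3.14, 3.14, 3.14].

INTERFACE

Orientations are given as a rotation vector (axis times angle).
In Python, from station import r, kin, telemetry, imaging, models gives the robot as it stands. The module is installed in compiled form; this text tells all that it offers. Calls block until the motion is done:
- r.move_to(position, orientation): joint-space move of the TCP to a pose.
- r.move_linear(position, vel=150, frame=None): straight line of the TCP; frame=None keeps the orientation; vel is the mean speed in mm/s.
- r.move_j(angles): joint-space move.
- r.let_go() and r.close(strength=None): open the fingers fully, or close them until they stop; strength is the grip in N (None keeps the last).
- r.sleep(seconds).
- kin.ik(position, orientation): joint angles nearest the present ones, or None.
- telemetry.sense(): the state.
- imaging.get_image(name): name is "side" or "top" or "wrist"; returns (picture, depth): 400x640x3 uint8, red, green, blue; 400x640 float32, mm along the optical axis (not along the pixel's ray), 0 where there is no reading.
- imaging.camera_params(name): a dict with "fx", "fy", "cx", "cy" (pixels), "R" (3x3) and "t" (3): a world point X has camera coordinates R X + t. Camera axes: x right, y down, z forward; pixel columns grow to the right and rows downward; lengths in mm; the calibration is good to about 2 mm. The wrist camera is an equidistant fisheye: a pixel r from the principal point sees the ray r / f radians off the axis. A picture is of the moment at which its call begins: read the wrist's pose just before it. camera_params takes no time and is no camera call; for the wrist camera it gives the pose at the moment of the call.
A pose or a line that the arm cannot do raises r.PlanningError and nothing moves.
- r.hand_in(): hands the job in, once; it reports no verdict.
Trained networks look in the newest picture that a camera, given by its name, has taken for a name from the list of things; names that differ only in an ending like _2 or _b are one class to them, and where a whole thing is asked for, a point or a joint stands for the part that bears it (a point fixed in the world has none). Each returns a list of dicts, best first, with "score" (0 to 1); they miss things now and then, are a little off and sometimes report something else, mostly with a low value. They report only what shows in the picture. A call takes as long as a camera call. They do not tell look-alikes from the thing itself.
- models.boxes_of(camera, thing): "rect" ([centre column, centre row, width, height] in pixels, round what is visible of it).
The state is a dict: "time_s": time; "qpos": joint angles; "joint_velocities": joint speeds; "joint_efforts": joint torques, N m; "tcp_pos": TCP position; "ee_rot": TCP orientation; "force": force on the tool from outside, world axes, zero at the start; "ft_torque": the same for the moment, N m; "finger_gap": finger opening in mm.
Only numpy, scipy, OpenCV 4.12 (cv2) and the standard library are available. Lean on these libraries where they do the work, as an engineer would, in place of code of your own. Each camera call takes 0.05 s, during which the arm holds its last target. There are 200 camera calls.

## Working session

There is one attempt and no reset: what is moved stays moved. The work goes in short steps, each a Python script; the robot and the scene stay as the last script left them, time stands still between calls to the robot, and variables do not carry over. Pictures are saved under pics/ and viewed, about 12 in all and at most 16, crops included, and the job is handed in when it is done.

```bash
mkdir -p pics
cat > h.py <<'E'
from station import r, kin, telemetry, imaging, models
import numpy as np, cv2
from scipy.spatial.transform import Rotation as Rt
def grab(n):
    im,d=imaging.get_image(n); p=imaging.camera_params(n)
    return im,d,p
def save(n,im,s=1):
    cv2.imwrite('pics/'+n,cv2.resize(im[:,:,::-1],None,fx=s,fy=s,interpolation=cv2.INTER_CUBIC))
def cloud(d,p):
    v,u=np.mgrid[:d.shape[0],:d.shape[1]]
    c=np.stack([(u-p['cx'])/p['fx']*d,(v-p['cy'])/p['fy']*d,d],-1)
    return (c-np.array(p['t']))@np.array(p['R'])
E
python3 - <<'E'
from h import *
s=telemetry.sense(); print(s)
for n in ['top','side']:
    im,d,p=grab(n); save(n+'0.png',im,1.25); print(n,p)
    np.savez(n+'.npz',im=im,d=d)
    for t in ['torch_short','torch_medium','torch_long','tray_short','tray_medium','tray_long']:
        print(t,[(np.round(b['rect']).tolist(),round(b['score'],2)) for b in models.boxes_of(n,t)])
E
```

```text
{'time_s': 0.0, 'qpos': array([-8.82881132e-01,  3.59421434e-01,  1.10519079e-02, -3.55838550e-04,
       -1.22410086e+00, -2.88094803e-01]), 'joint_velocities': array([ 0.00178139, -0.00180156,  0.00068962, -0.00048508,  0.00052937,
       -0.00114724]), 'joint_efforts': array([-1.39620242e-04, -5.83317661e+01,  2.93423223e+01,  6.93684250e+00,
       -5.89182178e-03, -3.40610420e-06]), 'tcp_pos': array([ 262.52900218, -621.3263788 ,  230.33729095]), 'ee_rot': array([-1.54631976, -0.31308758,  0.31386036]), 'force': array([-0.53867413,  0.83605622, -0.32909302]), 'ft_torque': array([-0.01321969, -0.01771585,  0.02227778]), 'finger_gap': 85.34623312600012}
top {'fx': 418.62624712876845, 'fy': 418.62624712876845, 'cx': 313.14908370116774, 'cy': 198.16173812013963, 'R': array([[-0.00700808, -0.99996629, -0.00427791],
       [-0.99768011,  0.00728162, -0.0676859 ],
       [ 0.06771477,  0.00379363, -0.99769751]]), 't': array([ -17.52665067,  557.22222063, 1588.06349179])}
torch_short [([393.0, 202.0, 13.0, 26.0], 0.5), ([358.0, 203.0, 24.0, 38.0], 0.45)]
torch_medium [([257.0, 217.0, 8.
[... 336 characters left out ...]
0, 57.0], 0.69)]
side {'fx': 430.93159884254743, 'fy': 430.93159884254743, 'cx': 319.8979652667957, 'cy': 188.48461850252005, 'R': array([[-0.85962948, -0.51087841, -0.00635668],
       [-0.37656863,  0.64194373, -0.66791041],
       [ 0.34530164, -0.57176176, -0.74421453]]), 't': array([ 487.28489065,  254.0121906 , 1325.70235602])}
torch_short []
torch_medium [([312.0, 248.0, 40.0, 27.0], 0.83)]
torch_long [([275.0, 270.0, 48.0, 39.0], 0.62)]
tray_short [([351.0, 168.0, 37.0, 26.0], 0.58), ([367.0, 147.0, 23.0, 19.0], 0.57)]
tray_medium [([302.0, 133.0, 43.0, 27.0], 0.96), ([406.0, 186.0, 46.0, 40.0], 0.86)]
tray_long [([322.0, 218.0, 72.0, 29.0], 0.69), ([289.0, 164.0, 20.0, 23.0], 0.17)]
```

Run:
```python
from h import *
im=np.load('top.npz')['im']; save('topz.png',im[100:290,200:440],3.2)
```

```text
(no output)
```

View pics/topz.png

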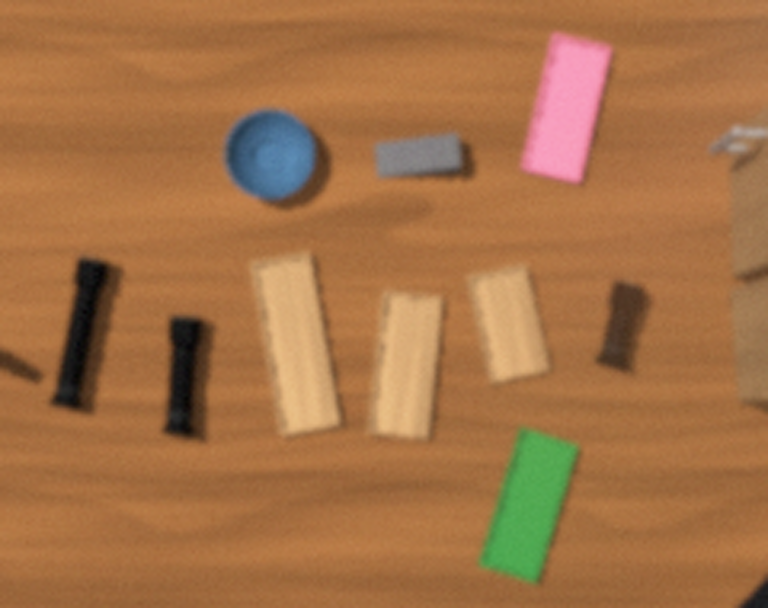

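View pics/side0.png

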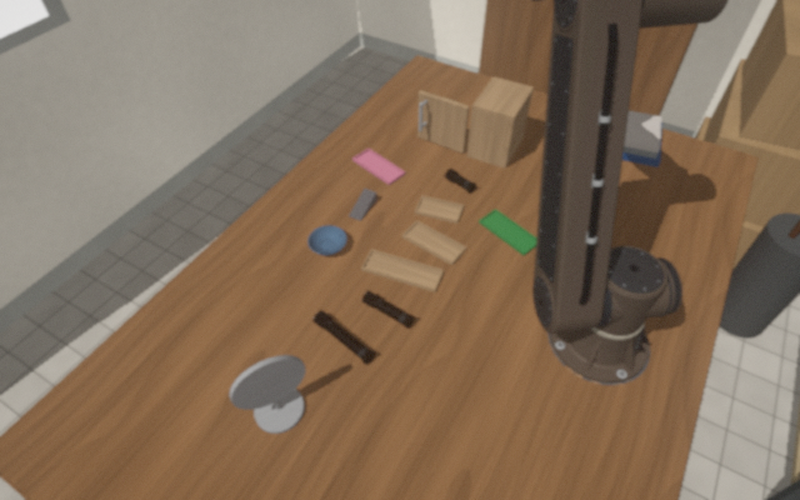

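The top zoom shows two black torches, long at (226,204) and medium at (257,217). The three birch trays are at (293,208), (327,214) and (359,201). The short torch at (395,202) looks brownish from the top but black in the side view at (368,145), and it lies beside the cabinet. The pink tray (377,134) and the green one (366,260) are decoys. Next I'll segment them to measure lengths and poses.

```bash
cat >> h.py <<'E'
def pix2w(uv,p,z):
    uv=np.atleast_2d(uv).astype(float); R=np.array(p['R']); t=np.array(p['t'])
    ray=np.c_[(uv[:,0]-p['cx'])/p['fx'],(uv[:,1]-p['cy'])/p['fy'],np.ones(len(uv))]@R
    c=-R.T@t
    return c+ray*((z-c[2])/ray[:,2])[:,None]
def rect(mask,p,z,seed):
    n,l,st,ce=cv2.connectedComponentsWithStats(mask.astype(np.uint8))
    k=[i for i in range(1,n) if st[i,4]>60]
    i=min(k,key=lambda i:np.hypot(*(ce[i]-seed)))
    v,u=np.where(l==i)
    w=pix2w(np.c_[u,v],p,z)[:,:2].astype(np.float32)
    (c,s,a)=cv2.minAreaRect(w); a=np.radians(a)
    if s[0]<s[1]: a+=np.pi/2; s=s[::-1]
    return np.array(c),np.array(s),(a+np.pi/2)%np.pi-np.pi/2
E
python3 - <<'E'
from h import *
f=np.load('top.npz'); im=f['im'].astype(int); p=imaging.camera_params('top')
for q in [(226,204),(257,217),(395,202),(390,208),(293,208),(327,214),(359,201),(310,180),(225,280)]: print(q,im[q[1],q[0]])
g=im.sum(2); r_,b=im[...,0],im[...,2]
tor=(im.max(2)<75)
tray=(r_>180)&(b>90)&(r_-b<130)&(im[...,1]>140)
for n,m,z,s in [('long',tor,22,(226,204)),('med',tor,22,(257,217)),('short',tor,22,(395,202)),('Tl',tray,11,(293,208)),('Tm',tray,11,(327,214)),('Ts',tray,11,(359,201))]:
    c,sz,a=rect(m,p,z,s); print(n,c.round(1),sz.round(1),round(a,3))
w=cloud(f['d'],p); m=(w[...,2]>100)&(f['d']>0)
for y in range(-520,-100,20):
    k=m&(abs(w[...,1]-y)<10)&(w[...,0]>350)
    if k.any(): print(y,w[k][:,0].min().round(),w[k][:,0].max().round(),w[k][:,2].max().round())
E
```

```text
(226, 204) [10  6  8]
(257, 217) [20 18 18]
(395, 202) [75 48 31]
(390, 208) [84 66 51]
(293, 208) [221 176 124]
(327, 214) [217 170 118]
(359, 201) [216 169 115]
(310, 180) [166 110  64]
(225, 280) [162 108  61]
long [537.1 315.6] [175.8  39.3] -0.191
med [484.6 191.3] [134.2  38.9] -0.031
short [ 468.3 -702.7] [127.6  24. ] -0.914
Tl [524.1  60.7] [209.7  70.5] 0.192
Tm [498.  -70.6] [170.4  69.3] -0.117
Ts [ 546.8 -194.9] [129.   69.3] 0.229
-520 350.0 587.0 658.0
-500 350.0 587.0 658.0
-480 351.0 774.0 669.0
-460 350.0 773.0 680.0
-440 351.0 748.0 688.0
-420 350.0 747.0 695.0
-400 350.0 394.0 699.0
-380 351.0 386.0 700.0
-360 350.0 373.0 697.0
-340 350.0 356.0 687.0
```

```bash
cat >> h.py <<'E'
def ori(b):
    Y=np.array([0,0,-1.]); Z=np.array([np.cos(b),np.sin(b),0]); X=np.cross(Y,Z)
    return Rt.from_matrix(np.c_[X,Y,Z]).as_rotvec()
def best(pos,a):
    """orientation gripping across a torch with axis angle a; half turn whichever is nearer in joint 6"""
    o=[]
    q=telemetry.sense()['qpos']
    for b in (a+np.pi/2,a-np.pi/2):
        j=kin.ik(pos,ori(b))
        if j is not None: o.append((np.abs(np.array(j)-q).max(),b))
    return ori(min(o)[1]) if o else None
E
python3 - <<'E'
from h import *
s=telemetry.sense()
r.move_linear(list(s['tcp_pos'][:2])+[330],vel=250)
P=[520,-240,330]
o=best(P,0.0); print(o); r.move_to(P,o)
im,d,p=grab('wrist'); save('w1.png',im,1.25); np.savez('w1.npz',im=im,d=d,**p); print(p, telemetry.sense()['time_s'])
im,d,p=grab('top'); np.savez('top2.npz',im=im,d=d); save('top2.png',im[120:290,340:540],4)
im,d,p=grab('side'); print(im[135:155,355:380].min((0,1)))
E
```

```text
[-1.57079633e+00  4.80917673e-17 -4.80917673e-17]
{'fx': 309.70691628693146, 'fy': 309.70691628693146, 'cx': 326.1793331385085, 'cy': 201.63240955628382, 'R': array([[ 2.82889723e-04,  9.99999931e-01,  2.40871028e-04],
       [ 9.46936238e-01, -3.45299629e-04,  3.21421285e-01],
       [ 3.21421346e-01,  1.37162727e-04, -9.46936270e-01]]), 't': array([ 240.03706103, -565.0580589 ,  306.62581496])} 2.975
[44 34 21]
```

View pics/w1.png

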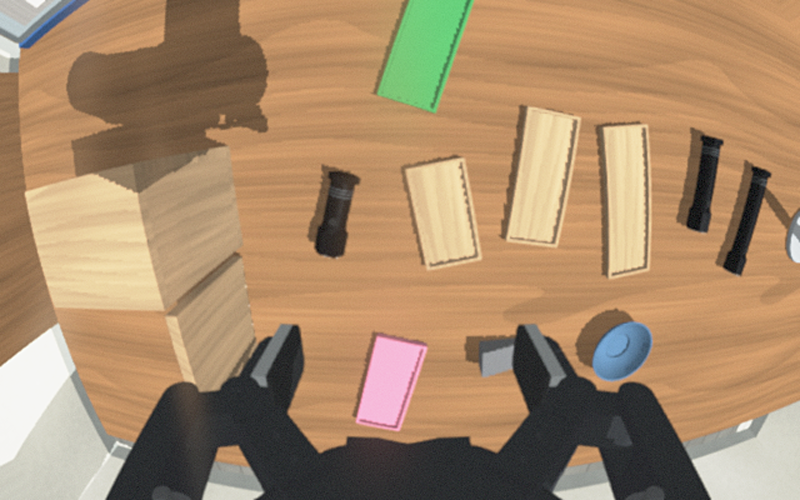

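View pics/top2.png

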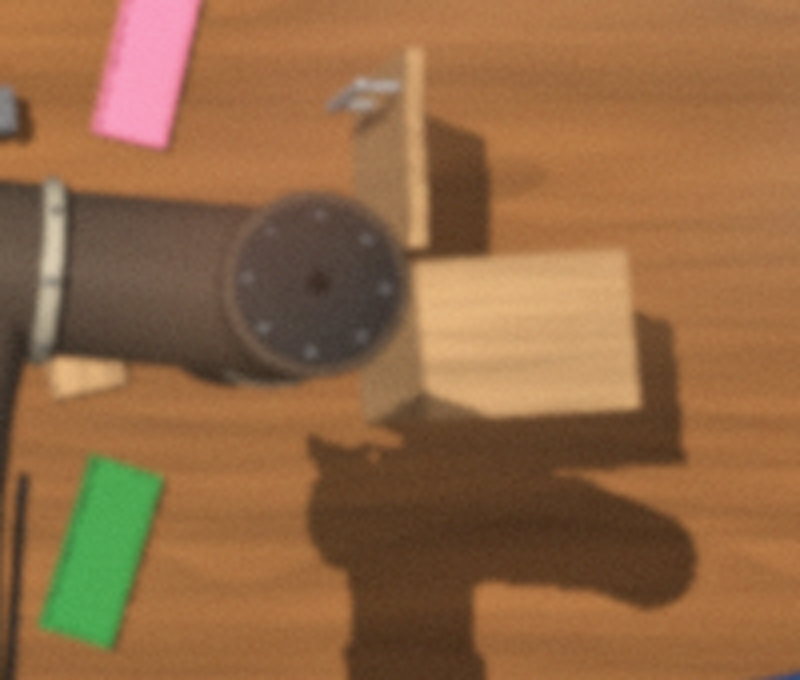

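The wrist view shows a single short torch at (337,213), dark and black, with its head apparently at the lower end (+x). The trays are at (441,212), (543,175) and (625,200). The top view shows the cabinet and door, with nothing behind them. No other short torch shows. Next I'll measure from the wrist picture and crop the short torch to confirm.

```bash
cat >> h.py <<'E'
def fish2w(uv,p,z):
    uv=np.atleast_2d(uv).astype(float); R=np.array(p['R']); t=np.array(p['t'])
    a=(uv-[p['cx'],p['cy']])/p['fx']; th=np.hypot(a[:,0],a[:,1])
    ray=np.c_[a*np.sinc(th/np.pi)[:,None],np.cos(th)]@R; c=-R.T@t
    return c+ray*((z-c[2])/ray[:,2])[:,None]
def wrect(mask,p,z,seed):
    n,l,st,ce=cv2.connectedComponentsWithStats(mask.astype(np.uint8))
    i=min([i for i in range(1,n) if st[i,4]>150],key=lambda i:np.hypot(*(ce[i]-seed)))
    v,u=np.where(l==i); w=fish2w(np.c_[u,v],p,z)[:,:2].astype(np.float32)
    c,s,a=cv2.minAreaRect(w); a=np.radians(a)
    if s[0]<s[1]: a+=np.pi/2; s=s[::-1]
    return np.array(c),np.array(s),(a+np.pi/2)%np.pi-np.pi/2
def masks(im):
    im=im.astype(int); R,G,B=im[...,0],im[...,1],im[...,2]
    return im.max(2)<85,(R>190)&(G>150)&(B>100)&(R-B<115)
E
python3 - <<'E'
from h import *
f=np.load('w1.npz'); im=f['im']; p={k:f[k] for k in ('fx','fy','cx','cy','R','t')}
tor,tray=masks(im)
for q in [(353,170),(434,140),(500,160),(300,150)]: print(im[q[1],q[0]])
for n,m,z,s in [('long',tor,20,(598,177)),('med',tor,20,(563,148)),('short',tor,20,(269,170)),('Tl',tray,11,(500,160)),('Tm',tray,11,(434,140)),('Ts',tray,11,(353,170))]:
    c,sz,a=wrect(m,p,z,s); print(n,c.round(1),sz.round(1),round(a,3))
print('cab near faces', fish2w([[197,205]],p,0), fish2w([[188,120]],p,200),'door',fish2w([[205,235]],p,0))
ps=imaging.camera_params('side'); print('mirror foot',pix2w([[222,328]],ps,0),'rim',pix2w([[184,310],[244,295]],ps,130))
save('c1.png',np.hstack([im[125:215,235:310],im[100:190,535:610]]),5)
E
```

```text
[231 204 158]
[236 215 164]
[232 207 158]
[187 143  98]
long [535.3 316. ] [181.7  58.5] -0.188
med [484.7 193.4] [140.8  49.5] -0.058
short [ 541.8 -328.5] [106.8  37.2] -0.243
Tl [511.1 137.3] [225.3 217.8] -1.401
Tm [497.9  -6.6] [635.4 205.5] -1.413
Ts [ 556.5 -273.7] [76.8 22.9] 1.476
cab near faces [[ 602.65678734 -461.88683615    0.        ]] [[ 448.64536251 -368.53251538  200.        ]] door [[ 659.00270052 -454.97221839    0.        ]]
mirror foot [[562.91362654 544.21277775   0.        ]] rim [[621.15504685 589.84873219 130.        ]
 [514.25075459 477.64512945 130.        ]]
```

View pics/c1.png

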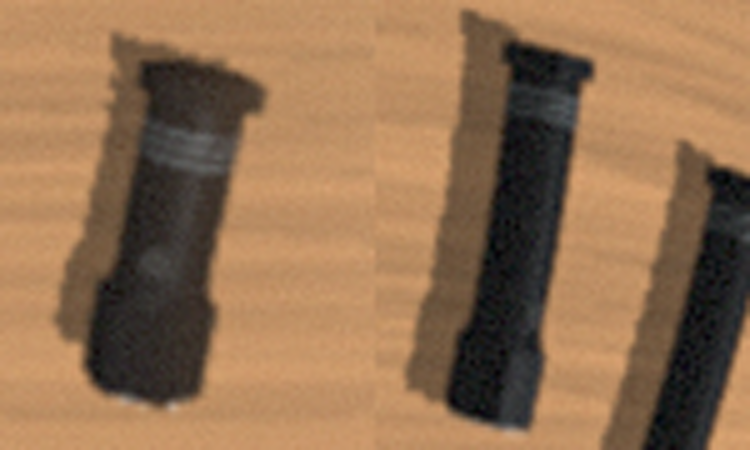

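The crop shows a 100 mm hexagonal-head torch with its head at +x, next to the medium one in the same style. The brown cast looks like reflection or lighting, and nothing else short is present. Of the two birch-shaped decoys (pink and green), neither is meant. I'll pick up the short torch.

```bash
cat >> h.py <<'E'
def pick(c,a,off,zp=4):
    c=np.array(c)+off*np.array([np.cos(a),np.sin(a)])
    P=[*c,120]; o=best(P,a); r.move_to(P,o)
    r.move_linear([*c,zp],vel=120); r.close(45); s=telemetry.sense()
    print('gap',s['finger_gap'].round(1),'tcp',s['tcp_pos'].round(1),'F',s['force'].round(1))
    r.move_linear([*c,120],vel=150); s=telemetry.sense(); print('lift gap',s['finger_gap'].round(1),'F',s['force'].round(1),s['time_s'])
def hover(c,a,off,z=60,hi=120):
    c=np.array(c)+off*np.array([np.cos(a),np.sin(a)])
    P=[*c,hi]; r.move_to(P,best(P,a)); 
    if z<hi: r.move_linear([*c,z],vel=120)
def setdown(z):
    q=telemetry.sense()['tcp_pos'][:2]
    r.move_linear([*q,z+12],vel=100); r.move_linear([*q,z],vel=25); s=telemetry.sense()
    print('down',s['tcp_pos'].round(1),s['force'].round(1))
    r.let_go(); r.sleep(.2); r.move_linear([*q,150],vel=150); print(telemetry.sense()['time_s'])
E
python3 - <<'E'
from h import *
pick((541.8,-328.5),-.243,-6)
hover((546.8,-194.9),.229,-6,120)
im,d,p=grab('wrist'); save('w2.png',im,1.25); np.savez('w2.npz',im=im,d=d,**p); print(telemetry.sense()['time_s'])
im,d,p=grab('side'); save('s2.png',im[110:240,200:440],3)
E
```

```text
Traceback (most recent call last):
  File "h.py", line 57, in pick
    print('gap',s['finger_gap'].round(1),'tcp',s['tcp_pos'].round(1),'F',s['force'].round(1))
                ^^^^^^^^^^^^^^^^^^^^^
AttributeError: 'float' object has no attribute 'round'
```

```bash
sed -i "s/s\['finger_gap'\].round(1)/round(s['finger_gap'],1)/g" h.py
python3 - <<'E'
from h import *
s=telemetry.sense(); print(s['finger_gap'],s['tcp_pos'].round(1),s['force'].round(1))
r.move_linear([*s['tcp_pos'][:2],120],vel=150)
s=telemetry.sense(); print(s['finger_gap'],s['force'].round(1))
hover((546.8,-194.9),.229,-6,120)
im,d,p=grab('wrist'); save('w2.png',im,1.25); np.savez('w2.npz',im=im,d=d,**p); print(telemetry.sense()['time_s'])
E
```

```text
28.508646242384135 [ 536.2 -327.1    4.5] [0.  0.8 5.3]
28.341812638205905 [ 0.3 -0.5 -2.3]
7.2167
```

View pics/w2.png

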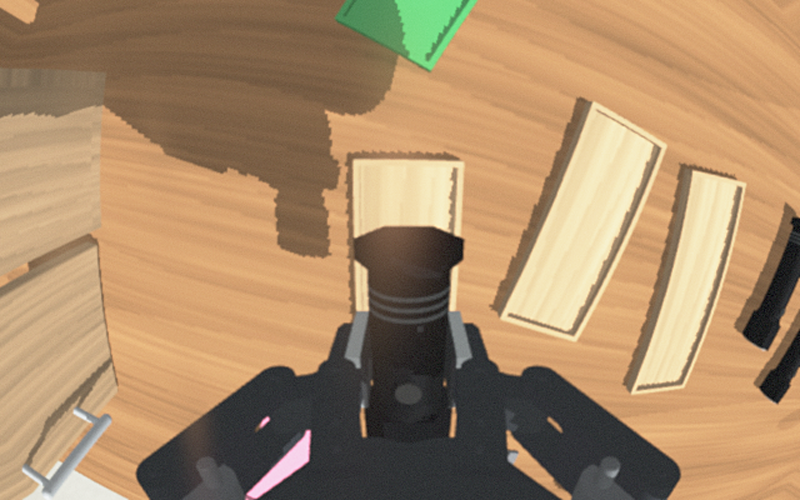

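The torch is held level and aligned with its tray. The near tray edge is at (353..463,160) and the tail cap's far edge at (409,229). I'll check these numerically and then set it down.

Run:
```python
from h import *
f=np.load('w2.npz'); p={k:f[k] for k in ('fx','fy','cx','cy','R','t')}
e=fish2w(np.array([[353,159],[464,160]])/1.25,p,11)[:,:2]; m=e.mean(0); A=.229; D=np.array([np.cos(A),np.sin(A)]); N=np.array([-D[1],D[0]])
C=np.array([546.8,-194.9]); print('edge',e.round(1),'edge rel (expect -66,0)',(m-C)@D,(m-C)@N)
t=fish2w(np.array([[409,228]])/1.25,p,150)[0,:2]; print('tail top rel (expect -50,0)',(t-C)@D,(t-C)@N)
setdown(9.5)
im,d,p=grab('top'); save('t3.png',im[100:290,200:440],3.2)
```

```text
edge [[ 488.4 -244. ]
 [ 472.7 -173.9]] edge rel (expect -66,0) -67.69614426054517 1.3379968261272195
tail top rel (expect -50,0) -59.063906777026226 1.1418267960755124
down [ 540.5 -196.     9.5] [-1.6  0.6  3.4]
10.8583
```

Run:
```python
from h import *
pick((484.7,192.4),-.045,0)
hover((498,-70.6),-.117,0,120)
im,d,p=grab('wrist'); save('w3.png',im,1.25); np.savez('w3.npz',im=im,d=d,**p)
```

```text
gap 28.5 tcp [485.  192.7   4.6] F [-2.9 -1.2  4.7]
lift gap 28.5 F [-0.4 -0.4 -2.3] 14.9667
```

View pics/w3.png

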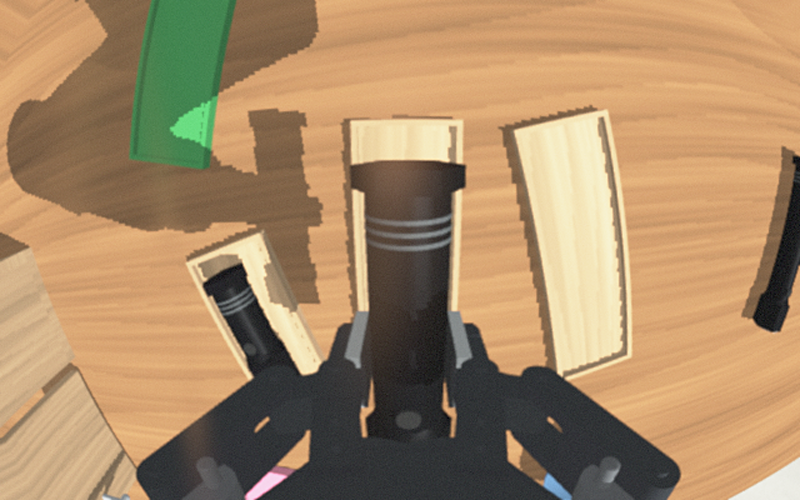

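The medium torch is held and aligned over its tray. The short torch lies in its tray at (250,315), appearing slightly left of centre, which is partly parallax. I'll measure that later and carry on.

Run:
```python
from h import *
setdown(9.6)
pick((536,315.8),-.19,0)
hover((524.1,60.7),.192,0,120)
setdown(9.6)
P=[470,-70,330]; r.move_to(P,best(P,0))
im,d,p=grab('wrist'); save('w4.png',im[40:260,200:620],1.9); np.savez('w4.npz',im=im,d=d,**p)
s=telemetry.sense(); r.move_to([262,-500,330],best([262,-500,330],0))
im,d,p=grab('top'); save('t4.png',im[150:260,220:420],4); np.savez('t4.npz',im=im,d=d)
C={'s':((546.8,-194.9),.229,(359,201)),'m':((498,-70.6),-.117,(327,214)),'l':((524.1,60.7),.192,(293,208))}
m=im.max(2)<75
for k,(c,a,px) in C.items():
    cc,sz,b=rect(m,p,27,px); e=cc-c; D=np.array([np.cos(a),np.sin(a)]); print(k,cc,sz,'dx,dy',e@D,e@[-D[1],D[0]],'da',b-a)
print(telemetry.sense()['time_s'])
```

```text
down [498.1 -69.7   9.6] [-2.   0.6  2.6]
19.6833
gap 28.5 tcp [536.5 316.4   4.7] F [-0.9  0.4  5.3]
lift gap 28.8 F [-0.8 -0.1 -2.8] 23.725
down [524.3  61.1   9.7] [-2.8  0.5  3.8]
28.3667
s [ 546.97717285 -195.14703369] [93.58951569 31.50333214] dx,dy 0.11646998416749141 -0.28080350213026833 da -0.0468305768880625
m [498.00305176 -74.32836914] [134.03686523  31.9712162 ] dx,dy 0.438255530211369 -3.702523173759989 da 0.04184732509267254
l [525.99224854  55.67988586] [175.13890076  34.31069565] dx,dy 0.899526771311196 -5.28895093968302 da 0.049565139245161205
31.125
```

View pics/w4.png

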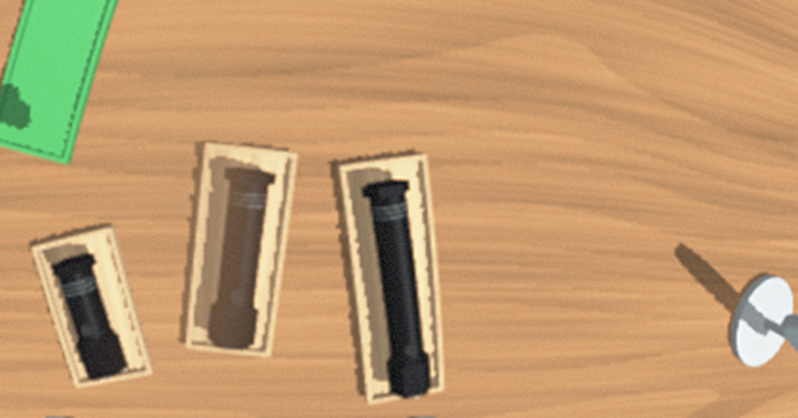

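View pics/t4.png

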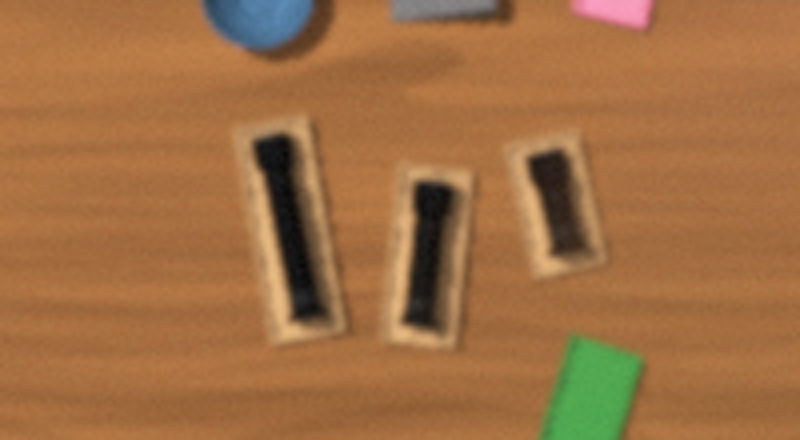

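The wrist view shows all three torches inside their own rims, and the top view agrees: long (290,230), medium (430,255), short (557,205). The brown tint depends on the view, so it's glare. One last height check, then I'll hand in.

Run:
```python
from h import *
f=np.load('t4.npz'); p=imaging.camera_params('top'); w=cloud(f['d'],p); m=f['im'].max(2)<70
for c,a,L in [((546.8,-194.9),.229,100),((498,-70.6),-.117,140),((524.1,60.7),.192,180)]:
    e=w[...,:2]-c; D=np.array([np.cos(a),np.sin(a)]); x=e@D; y=e@[-D[1],D[0]]; k=m&(abs(y)<9)
    print([round(float(np.median(w[k&(abs(x-s*L*.25)<L*.15)][:,2])),1) for s in (-1,0,1)])
print('table',np.median(w[270:290,200:300,2])); s=telemetry.sense(); print(s['finger_gap'],s['force'].round(1))
r.hand_in()
```

```text
[36.2, 36.2, 39.1]
[37.0, 35.7, 36.9]
[36.9, 36.8, 36.9]
table 0.31537842263596505
85.31723961706898 [-0.1 -0.8  0.6]
the job is handed in; nothing more can be done
```

All three torches are in their own birch trays, set down with the fingers almost at the floor, and I handed the job in at about 31 s of the 80 s allowed. No verdict came back.

| Torch | Off centre, along | Off centre, across | Angle to tray | Top surface height |
|---|---|---|---|---|
| Short | 0.1 mm | 0.3 mm | 0.05 rad | 36–39 mm |
| Medium | 0.4 mm | 3.7 mm | 0.04 rad | 36–37 mm |
| Long | 0.9 mm | 5.3 mm | 0.05 rad | 37 mm |

- **Fit:** These come from the last top view and are well inside the 15 mm and 0.35 rad limits. The top surface heights fit torches lying flat on the tray floors, where the barrel top would be about 37 mm and the hex ends 39 mm. The across figures for medium and long are probably overstated, because the measurement takes in some shadow.
- **Bystanders:** I did not re-measure the dish, doorstop, mirror or cabinet at the end. Every move between picks was at 120 mm or higher, and the wrist force stayed around 5 N or less at each reading.
- **Checks that disagreed:** While the short torch was held over its tray, one estimate put its tail 9 mm off along the tray; the final view did not bear this out. The short torch also looked brownish in some views. I took that for glare, since the medium one later looked brown in one view too, and I saw no other short torch.

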